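# Load the pellet carrier and hold it home in the corner of the scanner stage

## Robot

A 7-joint arm with a two-finger parallel gripper is mounted at the origin on the work surface. World frame = base frame: x ahead of the robot, y to its left, z up, the work surface at z = 0. Lengths are in m, angles in rad, forces in N, time in s.
With the tool pointing down it reaches from about 0.425 to 0.95 m from the base axis. Payload 4.7 kg.
Tool frame: the origin (TCP) lies between the finger pads; the fingertips stand 25 mm ahead of it and the grasp point (between the pads) lies 6 mm ahead of it; x points along the fingers, z is the direction in which the jaws open and shut, and the axes are right-handed (so a half turn about x gives the same grasp; the last joint's range is limited). The gripper opens to 85 mm and grips with 20 to 120 N. Pads are 22 mm wide; open, the fingers measure 114 mm over their backs; the gripper's body (76 mm by 85 mm) begins 54 mm behind the grasp point. The pads swing forward as they close: fully open they stand 13 mm farther back than shut.
Start: joints at [1.317, 0.469, -0.049, 1.532, 0.024, 1.141, -0.082], TCP at [0.151, -0.658, 0.256] pointing down, gripper open.
Joint ranges: [-2.59, 2.59], [-0.33, 1.99], [-1.39, 1.29], [0.1, 2.45], [-1.04, 4.18], [0.21, 1.99], [-2.66, 2.66]. Speed limits (rad/s): [2.57, 2.57, 3.14, 3.14, 3.14, 3.14, 3.14].

## Interface

Orientations are given as a 3x3 rotation matrix whose columns are the frame's x, y, z axes.
In Python, from rig import * gives the robot as it stands. Calls block until the motion is done:
- movep(position, orientation): joint-space move of the TCP to a pose.
- move_l(position, attitude=None, feed=0.15, until_force=None): straight line of the TCP; attitude=None keeps the orientation; feed is the mean speed in m/s. With until_force (N) it stops when the force on the tool has changed by that much, and returns True; else False.
- move_joints(angles): joint-space move.
- command_gripper(opening, newtons=None): finger opening in m; newtons is the grip in N (None keeps the last); returns when the fingers have stopped.
- sleep(seconds).
- inverse_kinematics(position, orientation): joint angles nearest the present ones, or None.
- sense(): the state.
- camera(name): name is "scene" or "top" or "wrist"; returns (picture, depth): 420x560x3 uint8, red, green, blue; 420x560 float32, m along the optical axis (not along the pixel's ray), 0 where there is no reading.
- camera_params(name): a dict with "K" (3x3 intrinsics, pixels), "position" and "rotation" of the camera in the world; the wrist camera has in their place "tool_from_camera" (4x4, takes a point from camera to tool coordinates, whose origin is the TCP and whose axes are the tool frame's). Camera axes: x right, y down, z forward; pixel columns grow to the right and rows downward; lengths in m; the calibration is good to about 2 mm. A picture is of the moment at which its call begins: read the wrist's pose just before it. camera_params takes no time and is no camera call.
A pose or a line that the arm cannot do raises Unreachable and nothing moves.
- finish_job(): hands the job in, once; it reports no verdict.
The state is a dict: "time_s": time; "joint_pos": joint angles; "qd": joint speeds; "joint_efforts": joint torques, N m; "position": TCP position; "tcp_rot": TCP orientation; "wrist_force": force on the tool from outside, world axes, zero at the start; "ft_torque": the same for the moment, N m; "finger_gap": finger opening in m.
Only numpy, scipy, OpenCV 4.12 (cv2) and the standard library are available. Lean on these libraries where they do the work, as an engineer would, in place of code of your own. Each camera call takes 0.05 s, during which the arm holds its last target. There are 200 camera calls.

## Task

Put the two pellets from the steel sample tray into the two empty wells of the blue carrier, one in each, standing upright. Then take the carrier by its centre grip, slide it across the stage plate into the corner so that it sits flush against both stop rails at once, and finish holding it there: keep it pressed against both rails, without letting go, so that the vacuum can be switched on. Do not disturb the steel flask, the amber jar or the spatula.

Things in the scene. Friction and masses are not known exactly. Their poses are not given: they have to be found in the camera images.
- stage: low scanner stage fixed to the bench: white housing with an aluminium vacuum plate on top, 240 mm (x) by 210 mm (y), plate's upper face 50 mm above this origin; origin under its centre, on the bench; x and y along its edges. Two dark steel stop rails stand on the plate, along its +x edge and its +y edge; plate and rails are ground smooth (friction about 0.2)
- stop_x: dark stop rail along the stage's +x edge, 14 mm thick (x), 150 mm long (y), 12 mm tall, fixed; origin under its centre, on the plate; its inner face is 7 mm towards stage -x from the origin; stage axes
- stop_y: dark stop rail along the stage's +y edge, 180 mm long (x), 14 mm thick (y), 12 mm tall, fixed; origin under its centre, on the plate; its inner face is 7 mm towards stage -y from the origin; stage axes
- corner (a point): point on the plate's upper face where the inner faces of the two rails would meet; stage axes (the plate lies to -x and -y of it). The carrier's corner belongs here
- carrier: loose blue carrier block lying on the stage plate, 120 mm (x) by 90 mm (y) by 18 mm tall, 0.3 to 0.6 kg, with four wells and an upright aluminium centre grip; origin under its centre. At the start it lies 20 to 60 mm short of both rails and turned up to 0.2 rad from the stage's axes; its +x face belongs on stop_x and its +y face on stop_y
- carrier_grip (a point): centre of the carrier's aluminium centre grip, an upright plate 40 mm long (carrier x), 10 mm thick (carrier y), standing 36 mm tall on the middle of the carrier's top face (18 mm below to 18 mm above this point); 36 mm above the carrier's underside; carrier axes
- carrier_corner (a point): the carrier's +x +y bottom corner, at x +60 mm, y +45 mm from its centre, on its underside; carrier axes
- well0 (a point): centre of the floor of a round well in the carrier, 24 mm in diameter and 10 mm deep (its mouth is 10 mm above this point, on the carrier's top face); carrier axes; in the carrier's frame at x -42 mm, y -28 mm from its centre; already holds a pellet
- well1 (a point): centre of the floor of a round well in the carrier, 24 mm in diameter and 10 mm deep (its mouth is 10 mm above this point, on the carrier's top face); carrier axes; in the carrier's frame at x -42 mm, y +28 mm from its centre; empty at the start
- well2 (a point): centre of the floor of a round well in the carrier, 24 mm in diameter and 10 mm deep (its mouth is 10 mm above this point, on the carrier's top face); carrier axes; in the carrier's frame at x +42 mm, y -28 mm from its centre; empty at the start
- well3 (a point): centre of the floor of a round well in the carrier, 24 mm in diameter and 10 mm deep (its mouth is 10 mm above this point, on the carrier's top face); carrier axes; in the carrier's frame at x +42 mm, y +28 mm from its centre; already holds a pellet
- tray: fixed steel sample tray, 170 mm (x) by 120 mm (y), rim 8 mm tall and 3 mm thick, inner floor 3 mm above the bench; origin under its centre. The two pellets to be loaded stand on it. Stage and tray may be on either side of the robot
- pellet_a_c (a point): centre (half-way up) of a beige cylindrical catalyst pellet, 20 mm in diameter and 24 mm tall, 14 g, axis z upright; starts standing in the sample tray
- pellet_b_c (a point): centre (half-way up) of a beige cylindrical catalyst pellet, 20 mm in diameter and 24 mm tall, 14 g, axis z upright; starts standing in the sample tray, at least 50 mm from the other
- pellet_c_c (a point): centre (half-way up) of a beige cylindrical catalyst pellet, 20 mm in diameter and 24 mm tall, 14 g, axis z upright; already in well0 and stays there
- pellet_d_c (a point): centre (half-way up) of a beige cylindrical catalyst pellet, 20 mm in diameter and 24 mm tall, 14 g, axis z upright; already in well3 and stays there
- dewar: steel vacuum flask with a blue mesh band, 97 mm in diameter, 204 mm tall, bystander; origin under its centre
- jar: amber jar with a black cap, 60 mm in diameter, 85 mm tall, bystander; origin under its centre
- spatula: slim steel laboratory spatula lying on the bench beyond the work, 190 mm long, 10 mm wide, bystander; origin under its middle
Not all that is in view belongs to the job. What is shaped like the carrier but turquoise is not meant.

How it is judged:
By the outcome, as a careful person would: the job done as asked, in the order asked, and still so for the second after the job is handed in, while the arm keeps its last pose, push and grip.
It also fails if it takes over 67 s, if anything falls off the work surface, if the arm or the gripper's body presses on something with over 40 N, if the wrist force passes 120 N, or if a joint passes its speed limit or range.

## Working session

There is one attempt and no reset: what is moved stays moved. The work goes in short steps, each a Python script; the robot and the scene stay as the last script left them, time stands still between calls to the robot, and variables do not carry over. Pictures are saved under pics/ and viewed, about 8 in all and at most 12, crops included, and the job is handed in when it is done.

```bash
ls; mkdir -p pics; python3 - <<'E'
from rig import *
import cv2,numpy as np
for n in("top","scene"):
    p,d=camera(n); cv2.imwrite(f"pics/{n}0.png",p[:,:,::-1]); np.savez(f"pics/{n}0.npz",p=p,d=d)
    c=camera_params(n); print(n,c["K"].tolist(),np.round(c["position"],3),np.round(c["rotation"],3).tolist())
print(camera_params("wrist"))
s=sense();print(s["time_s"],s["position"],s["tcp_rot"],s["wrist_force"])
E
```

```text
pics
top [[418.3000826877208, 0.0, 281.28236144680164], [0.0, 418.3000826877208, 213.0179253331899], [0.0, 0.0, 1.0]] [ 0.454 -0.011  1.208] [[-0.028, -0.991, 0.131], [-0.999, 0.03, 0.015], [-0.019, -0.131, -0.991]]
scene [[446.08543204312406, 0.0, 277.9758627490471], [0.0, 446.08543204312406, 213.40469810396075], [0.0, 0.0, 1.0]] [0.918 0.538 0.992] [[-0.848, 0.437, -0.301], [0.53, 0.687, -0.498], [-0.011, -0.581, -0.814]]
{'K': array([[370.63816686,   0.        , 281.23459544],
       [  0.        , 370.63816686, 212.91108775],
       [  0.        ,   0.        ,   1.        ]]), 'tool_from_camera': array([[-8.62392890e-05, -3.02283068e-01,  9.53218201e-01,
        -1.16330249e-01],
       [-6.78018552e-04, -9.53217968e-01, -3.02283055e-01,
         7.67507914e-02],
       [ 9.99999766e-01, -6.72368300e-04, -1.22748688e-04,
        -8.10204670e-04],
       [ 0.00000000e+00,  0.00000000e+00,  0.00000000e+00,
         1.00000000e+00]])}
0.1 [ 0.15035855 -0.65755041  0.25535661] [[-4.74379719e-04  9.74840023e-01  2.22905148e-01]
 [ 1.70723010e-03  2.22905638e-01 -9.74838531e-01]
 [-9.99998430e-01 -8.18932487e-05 -1.77001815e-03]] [-0.0184777  -1.03298829  0.14942161]
```

View pics/top0.png

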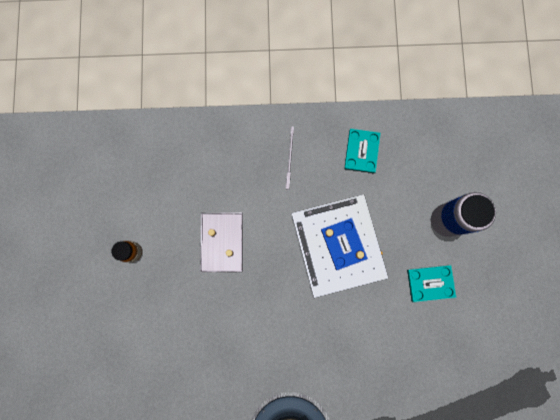

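View pics/scene0.png

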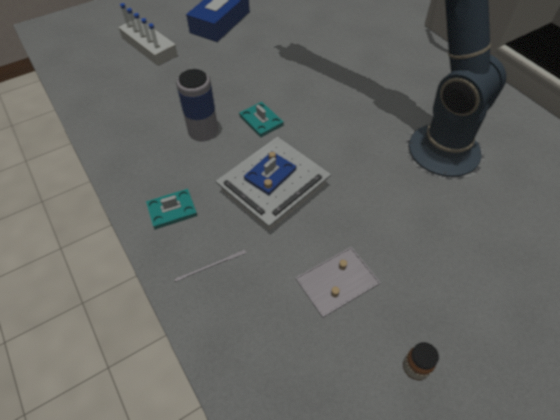

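The top view shows the blue carrier on the white stage, centred near (345,244). The dark rails are at (330,207) and (307,254), and pellets c and d are at (330,233) and (361,255). The loaded pellets to move stand on the tray at (212,232) and (229,253).

There are three carrier-shaped things: blue (345,244), turquoise (362,151) and turquoise (432,284). The blue one on the stage is meant, by its colour and because it lies between the rails. The longer left rail (180 mm) is stop_y and the top rail (150 mm) is stop_x, so stage +x points up in the image.

```bash
cat > h.py <<'E'
from rig import *
import cv2,numpy as np
def cam(n):
    if n=="wrist":
        s=sense();c=camera_params(n);T=c["tool_from_camera"];R=np.array(s["tcp_rot"])
        pos=np.array(s["position"])+R@T[:3,3];rot=R@T[:3,:3]
    else:
        c=camera_params(n);pos,rot=np.array(c["position"]),np.array(c["rotation"])
    p,d=camera(n);return p,d,(np.array(c["K"]),pos,rot)
def ray(C,uv,z):
    K,pos,rot=C;uv=np.atleast_2d(uv).astype(float)
    r=np.c_[uv,np.ones(len(uv))]@np.linalg.inv(K).T@rot.T
    return pos+r*((z-pos[2])/r[:,2])[:,None]
def blobs(m,amin):
    m=cv2.morphologyEx(m.astype(np.uint8),cv2.MORPH_CLOSE,np.ones((3,3)))
    cs,_=cv2.findContours(m,cv2.RETR_EXTERNAL,cv2.CHAIN_APPROX_NONE)
    return sorted([c for c in cs if cv2.contourArea(c)>=amin],key=cv2.contourArea,reverse=True)
def hsv(p): 
    return cv2.cvtColor(p,cv2.COLOR_RGB2HSV)
def down(yaw):  # tool x down, jaws (z) along yaw direction in the plane
    z=np.array([np.cos(yaw),np.sin(yaw),0]);x=np.array([0,0,-1.]);return np.c_[x,np.cross(z,x),z]
def box(c,C,z):
    P=ray(C,c[:,0],z)[:,:2];r=cv2.minAreaRect((P*1000).astype(np.float32));
    (cx,cy),(w,h),a=r
    if w<h: w,h,a=h,w,a+90
    return np.array([cx,cy])/1000,(w,h),(np.radians(a)+np.pi/2)%np.pi-np.pi/2
E
python3 - <<'E'
from h import *
p,d,C=cam("top");H=hsv(p);h,s,v=[H[...,i].astype(int) for i in range(3)]
for nm,m,z,a in [("blue",(h>108)&(h<128)&(s>150)&(v>80),.068,200),("pellet",(h>8)&(h<28)&(s>80)&(v>150),.027,15),("white",(s<40)&(v>190),.05,500)]:
    m=m.copy();m[:115]=0
    for c in blobs(m,a):
        q=c[:,0].mean(0)
        print(nm,q,cv2.contourArea(c),*box(c,C,z),"depth pt z",(C[1]+d[int(q[1]),int(q[0])]*(C[2]@np.linalg.inv(C[0])@np.r_[q,1])).round(3))
for nm,l,z in[("stop_x",[(305,213),(357,201)],.062),("stop_y",[(299,223),(316,285)],.062)]: print(nm,ray(C,l,z))
E
```

```text
blue [343.65942029 243.9057971 ] 1325.0 [ 0.51658228 -0.16031494] (116.04007720947266, 88.11244201660156) 0.3200288724015139 depth pt z [ 0.515 -0.158  0.088]
pellet [359.82352941 254.23529412] 26.5 [ 0.48769687 -0.20930632] (17.975597381591797, 15.610610961914062) -0.8269103866261402 depth pt z [ 0.486 -0.201  0.08 ]
pellet [329.2        232.33333333] 23.5 [ 0.55199097 -0.12670235] (16.11115074157715, 13.898933410644531) -0.8199945567493678 depth pt z [ 0.547 -0.121  0.081]
pellet [228.85714286 252.57142857] 19.0 [0.50318198 0.15784845] (14.111079216003418, 13.832763671875) 0.7687352305100132 depth pt z [0.503 0.158 0.027]
pellet [211.42857143 232.07142857] 18.0 [0.56264142 0.20698293] (14.271970748901367, 13.941197395324707) 0.7682064598755778 depth pt z [0.562 0.207 0.027]
white [338.96440129 245.62459547] 6437.5 [ 0.51459656 -0.14964941] (240.13864135742188, 208.52264404296875) 0.22585844763663276 depth pt z [ 0.511 -0.147  0.07 ]
white [221.02702703 242.38918919] 2100.5 [0.53201355 0.17818027] (155.5666961669922, 109.11487579345703) -0.015208380879061068 depth pt z [0.534 0.184 0.005]
stop_x [[ 0.60433893 -0.05876343  0.062     ]
 [ 0.63338808 -0.20355928  0.062     ]]
stop_y [[ 0.57708677 -0.04127685  0.062     ]
 [ 0.4075397  -0.08144403  0.062     ]]
```

```bash
python3 - <<'E'
from h import *
R=down(0.32)
for q in ([.516,-.16,.26],[.535,.18,.25]):
    for Rr in (R,down(.32+np.pi)): print(inverse_kinematics(q,Rr))
movep([.516,-.16,.26],R); sleep(.2)
p,d,C=cam("wrist");np.savez("pics/w1.npz",p=p,d=d,K=C[0],pos=C[1],rot=C[2]);cv2.imwrite("pics/w1.png",p[:,:,::-1])
s=sense();print(s["time_s"],s["position"],s["wrist_force"])
movep([.535,.18,.22],R); sleep(.2)
p,d,C=cam("wrist");np.savez("pics/w2.npz",p=p,d=d,K=C[0],pos=C[1],rot=C[2]);cv2.imwrite("pics/w2.png",p[:,:,::-1])
print(sense()["time_s"],sense()["joint_pos"])
E
```

```text
[ 0.77301927  0.3191784  -0.68002029  1.82042704  0.22558324  1.08037923
  0.33052129]
[ 0.37219259  0.25421898 -0.17997104  1.84218216  0.05192927  1.0497094
 -2.64957424]
[ 0.39419778  0.51147043 -1.08699243  1.76620896  0.49056572  1.16727257
 -0.52102265]
[ 0.43750902  0.5555959  -1.17229824  1.76436953  0.54917868  1.19793877
  2.56905474]
2.6083 [ 0.51592493 -0.16054593  0.25994152] [-0.95381993 -0.06694282 -0.34275569]
4.15 [ 0.20183292  0.43404708 -0.78325256  1.80840198  0.3510377   1.04364288
 -0.39720107]
```

View pics/w1.png

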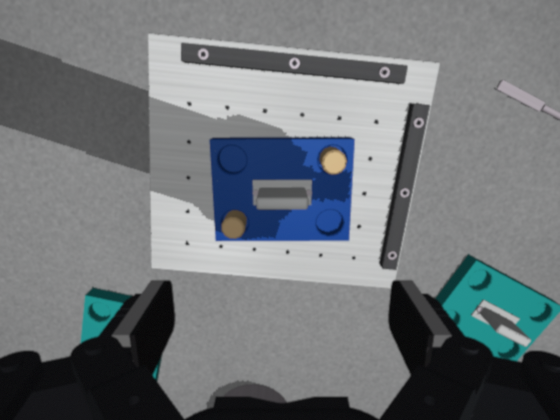

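View pics/w2.png

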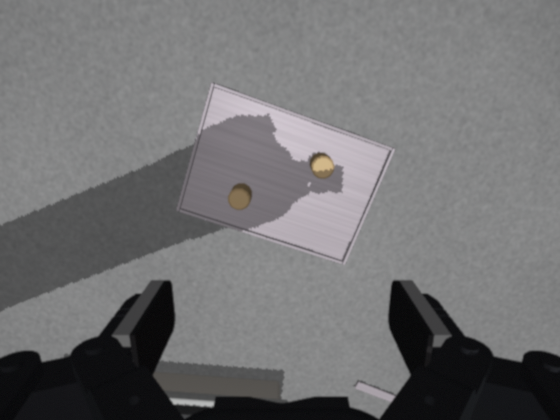

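Wrist views: w1 shows the carrier with full wells at (333,160) and (233,224) and empty ones at (232,158) and (329,221); rails are at (295,62) for stop_y and (405,187) for stop_x. w2 shows the tray's two pellets at (322,165) and (240,196).

```bash
python3 - <<'E'
from h import *
def ld(n):
    f=np.load(n);return f["p"],f["d"],(f["K"],f["pos"],f["rot"])
p,d,C=ld("pics/w1.npz");H=hsv(p);h,s,v=[H[...,i].astype(int) for i in range(3)]
m=(h>108)&(h<128)&(s>140)&(v>40);m[300:]=0
m=cv2.morphologyEx(m.astype(np.uint8),cv2.MORPH_CLOSE,np.ones((9,9)))
c=blobs(m,3000)[0];b=box(c,C,.068);print("carrier",b)
R2=np.array([[np.cos(b[2]),-np.sin(b[2])],[np.sin(b[2]),np.cos(b[2])]])
pm=(h>8)&(h<28)&(s>80)&(v>60);pm[280:]=0
for c in blobs(pm,150):
    q=box(c,C,.082);print("pel",c[:,0].mean(0),cv2.contourArea(c),q,"carrier frame mm",(R2.T@(q[0]-b[0])*1000).round(1))
dk=(v<95)&(s<60)
roi=np.zeros_like(dk);roi[38:90,175:412]=1;roi2=np.zeros_like(dk);roi2[98:275,375:432]=1
for nm,r in(("stop_y",roi),("stop_x",roi2)):
    c=blobs(dk&r,800)[0];q=box(c,C,.062);print(nm,q,c[:,0].min(0),c[:,0].max(0))
wm=(s<40)&(v>90);wm[300:]=0
p,d,C=ld("pics/w2.npz");H=hsv(p);h,s,v=[H[...,i].astype(int) for i in range(3)]
pm=(h>8)&(h<28)&(s>70)&(v>60);pm[280:]=0
for c in blobs(pm,150):
    q=box(c,C,.027);u=c[:,0].mean(0).astype(int)
    print("tray pel",u,cv2.contourArea(c),q,"z",(C[1]+d[u[1],u[0]]*(C[2]@np.linalg.inv(C[0])@np.r_[u,1]))[2])
    # top face by depth: points within 4mm of z=.027
    mm=np.zeros(d.shape,np.uint8);cv2.drawContours(mm,[c],-1,1,-1)
    vv,uu=np.nonzero(mm);P=C[1]+(np.c_[uu,vv,np.ones(len(uu))]@np.linalg.inv(C[0]).T@C[2].T)*d[vv,uu][:,None]
    k=P[:,2]>.023;print("   depth top centre",((P[k].max(0)+P[k].min(0))/2).round(4),np.ptp(P[k],axis=0).round(4))
E
```

```text
carrier (array([ 0.51551715, -0.16036636]), (117.82466888427734, 88.83311462402344), np.float64(0.31823753038378566))
pel [332.49253731 160.35820896] 432.5 (array([ 0.54490973, -0.12086674]), (20.175554275512695, 17.7388916015625), np.float64(-0.4366552212807546)) carrier frame mm [40.3 28.3]
pel [233.82352941 223.94117647] 418.0 (array([ 0.48490387, -0.19684149]), (22.536516189575195, 17.636606216430664), np.float64(-1.300220508268148)) carrier frame mm [-40.5 -25.1]
stop_y (array([ 0.49308844, -0.06095033]), (176.4877471923828, 13.345576286315918), np.float64(0.22511873799910664)) [182  44] [405  83]
stop_x (array([ 0.61563586, -0.12982822]), (147.18624877929688, 16.426265716552734), np.float64(-1.3461820414405214)) [380 104] [428 268]
tray pel [239 196] 400.0 (array([0.50231631, 0.16255074]), (21.692657470703125, 18.124732971191406), np.float64(-1.296682698497059)) z 0.025692272908979297
   depth top centre [0.5024 0.2017 0.1797] [0.018  0.1018 0.3132]
tray pel [321 165] 396.5 (array([0.56087634, 0.20971693]), (19.68323516845703, 18.541454315185547), np.float64(-1.2298509539023863)) z 0.025644311478685955
   depth top centre [0.5615 0.2088 0.0256] [0.0186 0.0189 0.0045]
```

```bash
cat >> h.py <<'E'
CAR=np.array([.516,-.1603]);YAW=.319
def W(x,y,o=CAR,a=YAW): return o+np.array([np.cos(a)*x-np.sin(a)*y,np.sin(a)*x+np.cos(a)*y])
R=down(YAW)
def pick(xy):
    command_gripper(.05,30)
    movep([*xy,.11],R);print("dn",move_l([*xy,.040],feed=.1,until_force=8),sense()["position"])
    command_gripper(.0,30);s=sense();print("gap",s["finger_gap"],s["time_s"])
    move_l([*xy,.16],feed=.2);print("gap lifted",sense()["finger_gap"])
def lower(xy):
    movep([*xy,.17],R);move_l([*xy,.112],feed=.15);sleep(.15);f0=np.array(sense()["wrist_force"])
    hit=move_l([*xy,.0945],feed=.03,until_force=2.5);s=sense()
    print("hit",hit,s["position"],np.array(s["wrist_force"])-f0,"gap",s["finger_gap"],s["time_s"])
E
python3 - <<'E'
from h import *
pick([.5615,.2085])
lower(W(.042,-.028))
E
```

```text
dn False [0.56181086 0.20888968 0.04040739]
gap 0.01815296556302701 6.375
gap lifted 0.018307320428844077
hit True [ 0.56436746 -0.17383012  0.09579169] [-0.97026568  0.33213501  4.47499981] gap 0.018127844941420952 9.7667
```

The pellet touched down at 0.0958, and a pellet on the well floor should give about 0.0954, so it is in the well. I release it and fetch the second.

```bash
cat >> h.py <<'E'
def release():
    command_gripper(.034);s=sense();q=s["position"];move_l([q[0],q[1],.17],feed=.15)
E
python3 - <<'E'
from h import *
release()
pick([.5025,.1595])
lower(W(-.042,.028))
E
```

```text
dn False [0.50284214 0.15980098 0.0403383 ]
gap 0.018106236991051457 13.5417
gap lifted 0.018181610173758127
hit True [ 0.46705298 -0.14696436  0.09568985] [ 0.29095692 -0.31225595  5.85918954] gap 0.018160891356490714 16.6917
```

```bash
python3 - <<'E'
from h import *
release()
movep([.516,-.16,.24],R); sleep(.25)
p,d,C=cam("wrist");np.savez("pics/w3.npz",p=p,d=d,K=C[0],pos=C[1],rot=C[2]);cv2.imwrite("pics/w3.png",p[:,:,::-1])
H=hsv(p);h,s,v=[H[...,i].astype(int) for i in range(3)]
m=(h>108)&(h<128)&(s>140)&(v>40);m[300:]=0
m=cv2.morphologyEx(m.astype(np.uint8),cv2.MORPH_CLOSE,np.ones((9,9)))
b=box(blobs(m,3000)[0],C,.068);print("carrier",b)
R2=np.array([[np.cos(b[2]),-np.sin(b[2])],[np.sin(b[2]),np.cos(b[2])]])
pm=(h>8)&(h<28)&(s>80)&(v>60);pm[290:]=0
for c in blobs(pm,150):
    q=box(c,C,.082);print("pel",c[:,0].mean(0),q[1],(R2.T@(q[0]-b[0])*1000).round(1))
print(sense()["time_s"])
# rail inner edges: fit lines to the light->dark transition
g=cv2.cvtColor(p,cv2.COLOR_RGB2GRAY);print(g.shape)
E
```

```text
carrier (array([ 0.51549738, -0.16035248]), (117.79302978515625, 88.83020782470703), np.float64(0.3199244099077556))
pel [337.56164384 166.87671233] (20.529138565063477, 18.091575622558594) [40.1 28.4]
pel [227.86111111 165.16666667] (20.542692184448242, 17.55498504638672) [-41.   29.8]
pel [232.         234.36486486] (22.91726303100586, 18.11339569091797) [-40.7 -25.3]
pel [333.83098592 233.78873239] (22.609277725219727, 18.13019561767578) [ 39.6 -25. ]
18.3833
(420, 560)
```

View pics/w3.png

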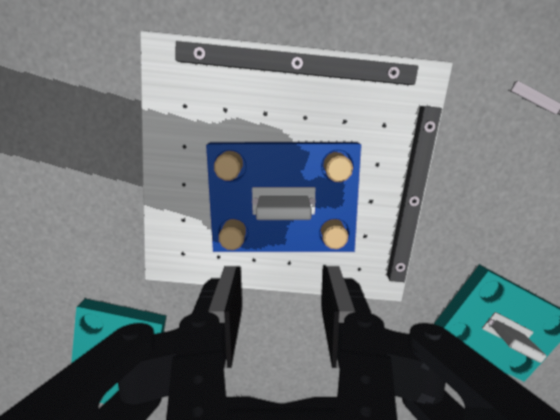

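All four pellets stand upright in their wells, at (228,165), (338,167), (232,234) and (334,234), and the carrier has not moved. The centre grip is clear at (285,205). Next I grasp it.

```bash
cat >> h.py <<'E'
SY=.225;ex=np.array([np.cos(SY),np.sin(SY)]);ey=np.array([-np.sin(SY),np.cos(SY)])
GOAL=ex*.504+ey*(-.2215)
def st(tag,f0=0):
    s=sense();p=np.array(s["position"]);f=np.array(s["wrist_force"])-f0
    z=np.array(s["tcp_rot"])[:,2]
    print(tag,"t%.1f"%s["time_s"],"stage xy",(ex@p[:2]).round(4),(ey@p[:2]).round(4),"z",p[2].round(4),"jawyaw",np.arctan2(z[1],z[0]).round(4),"F",(ex@f[:2]).round(1),(ey@f[:2]).round(1),f[2].round(1),"Tz",round(s["ft_torque"][2],2),"gap",round(s["finger_gap"],4))
E
python3 - <<'E'
from h import *
best=None
for k in(1,-1):
    a=[inverse_kinematics([*CAR,.15],down(YAW+k*np.pi/2)),inverse_kinematics([*GOAL,.097],down(SY+k*np.pi/2))]
    print(k,GOAL,[None if q is None else np.round(q,2) for q in a])
    if all(q is not None for q in a):
        m=min(abs(q[6]) for q in a); 
        if best is None or m<best[0]: best=(m,k)
k=best[1];print("use",k);open("k.txt","w").write(str(k))
Rg=down(YAW+k*np.pi/2);c=np.array([.5157,-.1603])
command_gripper(.045,80)
movep([*c,.15],Rg);sleep(.2);st("above");f0=np.array(sense()["wrist_force"])
print(move_l([*c,.097],feed=.08,until_force=6));st("down",f0)
command_gripper(0,80);sleep(.2);st("gripped",f0)
E
```

```text
1 [ 0.54071429 -0.10347129] [array([ 1.03,  0.63, -1.1 ,  1.92,  0.67,  1.02,  1.51]), array([ 0.84,  0.7 , -1.01,  1.94,  0.74,  0.94,  1.26])]
-1 [ 0.54071429 -0.10347129] [array([ 0.58,  0.41, -0.45,  1.94,  0.23,  0.84, -1.25]), array([ 0.42,  0.49, -0.39,  1.96,  0.27,  0.74, -1.48])]
use -1
above t20.2 stage xy 0.467 -0.2714 z 0.1502 jawyaw -1.2517 F 1.6 0.1 0.3 Tz 0.01 gap 0.0448
False
down t21.0 stage xy 0.4673 -0.2714 z 0.0972 jawyaw -1.2516 F -0.7 -0.7 -0.1 Tz 0.04 gap 0.0454
gripped t21.6 stage xy 0.4674 -0.2718 z 0.0978 jawyaw -1.2521 F -2.1 -0.6 5.1 Tz -0.0 gap 0.0092
```

```bash
python3 - <<'E'
from h import *
Rs=down(SY-np.pi/2);Z=.0975
P=lambda x,y:[*(ex*x+ey*y),Z]
f0=np.zeros(3)
move_l(P(.475,-.262),Rs,feed=.03);st("rot")
move_l(P(.494,-.232),feed=.05);sleep(.2);st("near")
h=move_l(P(.494,-.216),feed=.015,until_force=6);st("y %s"%h)
p,d,C=cam("wrist");cv2.imwrite("pics/w4.png",p[:,:,::-1]);np.savez("pics/w4.npz",p=p,d=d,K=C[0],pos=C[1],rot=C[2])
E
```

```text
rot t22.2 stage xy 0.4752 -0.2621 z 0.0978 jawyaw -1.3455 F -1.2 -0.8 5.0 Tz -0.14 gap 0.0086
near t23.2 stage xy 0.4944 -0.2321 z 0.0978 jawyaw -1.3453 F 0.2 -1.9 4.9 Tz 0.01 gap 0.0091
y True t24.0 stage xy 0.4944 -0.2214 z 0.0978 jawyaw -1.3456 F -0.1 0.3 3.2 Tz 0.07 gap 0.0088
```

View pics/w4.png

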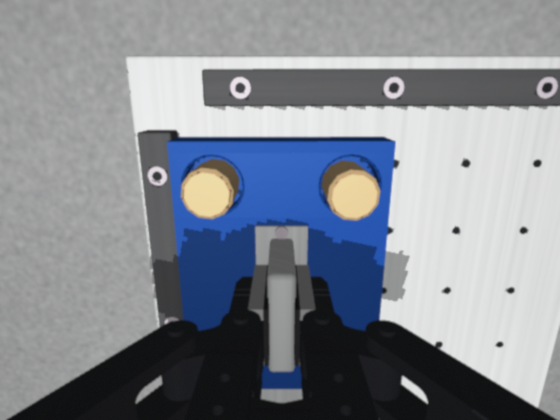

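The carrier touches stop_y (left rail, about column 172) at the predicted spot. It is still about 10 mm short of stop_x, the top rail, whose edge is at row 105. Now the x slide, then pressing on both.

```bash
python3 - <<'E'
from h import *
Z=.0975
P=lambda x,y:[*(ex*x+ey*y),Z]
h=move_l(P(.510,-.2212),feed=.02,until_force=7);st("x %s"%h)
s=sense();p=np.array(s["position"]);x0=ex@p[:2];y0=ey@p[:2]
for d in(.0005,.001,.0015,.002,.0025):
    move_l(P(x0+d,y0+d),feed=.01);sleep(.25);st("press %.4f"%d)
    f=np.array(sense()["wrist_force"])[:2]
    if -ex@f>15 and -ey@f>15: break
E
```

```text
x True t24.6 stage xy 0.5034 -0.2219 z 0.0978 jawyaw -1.3473 F 1.6 -1.1 2.2 Tz -0.0 gap 0.009
press 0.0005 t25.1 stage xy 0.5033 -0.2219 z 0.0978 jawyaw -1.3479 F -2.2 -0.5 4.0 Tz 0.1 gap 0.0086
press 0.0010 t25.6 stage xy 0.5035 -0.2218 z 0.0978 jawyaw -1.3483 F -4.3 -1.5 6.9 Tz 0.07 gap 0.009
press 0.0015 t26.1 stage xy 0.5038 -0.2215 z 0.0978 jawyaw -1.3487 F -3.0 -1.3 7.7 Tz 0.05 gap 0.0089
press 0.0020 t26.6 stage xy 0.5041 -0.2214 z 0.0978 jawyaw -1.3486 F -3.6 -2.1 7.5 Tz 0.15 gap 0.0088
press 0.0025 t27.1 stage xy 0.5044 -0.2213 z 0.0979 jawyaw -1.3485 F -4.3 -3.6 8.6 Tz 0.16 gap 0.0086
```

```bash
python3 - <<'E'
from h import *
Z=.0975
P=lambda x,y:[*(ex*x+ey*y),Z]
x,y=.5059,-.2194
for i in range(14):
    f=np.array(sense()["wrist_force"])[:2];fx,fy=-ex@f,-ey@f
    if fx>12 and fy>12: break
    x+=.0008*(fx<14);y+=.0008*(fy<14)
    move_l(P(x,y),feed=.01);sleep(.25);st("cmd %.4f %.4f"%(x,y))
p,d,C=cam("wrist");cv2.imwrite("pics/w5.png",p[:,:,::-1]);np.savez("pics/w5.npz",p=p,d=d,K=C[0],pos=C[1],rot=C[2])
E
```

```text
cmd 0.5067 -0.2186 t27.6 stage xy 0.5046 -0.2213 z 0.0978 jawyaw -1.349 F -6.4 -5.2 9.3 Tz 0.22 gap 0.009
cmd 0.5075 -0.2178 t28.1 stage xy 0.5051 -0.2212 z 0.0979 jawyaw -1.3494 F -6.0 -5.4 9.6 Tz 0.28 gap 0.009
cmd 0.5083 -0.2170 t28.7 stage xy 0.5056 -0.2212 z 0.098 jawyaw -1.3498 F -6.6 -8.0 10.2 Tz 0.28 gap 0.0088
cmd 0.5091 -0.2162 t29.2 stage xy 0.5061 -0.2211 z 0.098 jawyaw -1.3501 F -8.6 -8.0 10.7 Tz 0.34 gap 0.0088
cmd 0.5099 -0.2154 t29.7 stage xy 0.5067 -0.2211 z 0.0981 jawyaw -1.3506 F -9.1 -10.4 10.9 Tz 0.29 gap 0.0088
cmd 0.5107 -0.2146 t30.2 stage xy 0.5072 -0.221 z 0.0981 jawyaw -1.3509 F -9.0 -10.8 10.5 Tz 0.34 gap 0.0091
cmd 0.5115 -0.2138 t30.7 stage xy 0.5077 -0.221 z 0.0982 jawyaw -1.3514 F -10.2 -13.0 13.0 Tz 0.34 gap 0.0089
cmd 0.5123 -0.2130 t31.2 stage xy 0.5077 -0.2209 z 0.0982 jawyaw -1.352 F -11.3 -13.6 14.0 Tz 0.43 gap 0.0093
cmd 0.5131 -0.2122 t31.8 stage xy 0.5077 -0.2209 z 0.0982 jawyaw -1.3525 F -13.8 -15.4 16.5 Tz 0.47 gap 0.0087
```

View pics/w5.png

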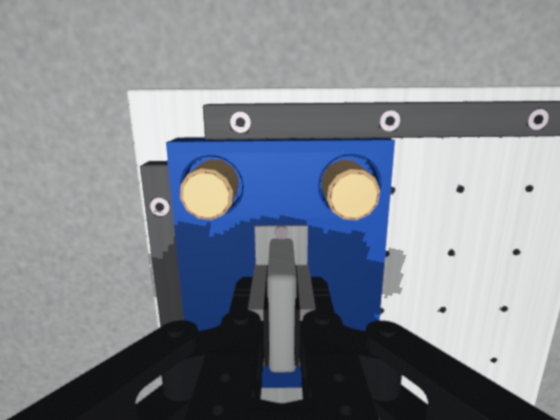

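The x slide reached a hard stop at stage x 0.5077, and forces now build on both axes. The gripper's yaw drifted by about 7 mrad while pressing, so I check flushness by fitting the carrier and rail edges.

```bash
cat > flush.py <<'E'
from h import *
def flush(fn):
    f=np.load(fn);p=f["p"];C=(f["K"],f["pos"],f["rot"]);H=hsv(p).astype(int)
    blue=(H[...,0]>100)&(H[...,0]<130)&(H[...,1]>120)
    top=blue&(H[...,2]>110)
    g=cv2.cvtColor(p,cv2.COLOR_RGB2GRAY).astype(float)
    def fit(pts,z):
        P=ray(C,pts,z)[:,:2];vx,vy,x0,y0=cv2.fitLine((P*1000).astype(np.float32),cv2.DIST_HUBER,0,.01,.01).ravel()
        a=np.arctan2(vy,vx);return a%(np.pi/2),np.array([x0,y0])/1000
    # carrier +x top edge (top of image): first lit-blue row per column; +y edge (left): first blue col per row
    e1=[(u,np.argmax(top[:,u])-.5) for u in range(185,380)]
    e2=[(np.argmax(blue[v])-.5,v) for v in range(160,225)]
    # stop_x rail outer and inner upper edges by gradient over columns clear of the carrier
    gy=cv2.Sobel(cv2.GaussianBlur(g,(3,3),0),cv2.CV_64F,0,1)
    r0=int(np.argmax(gy[60:160,450]))+60
    e3=[(u,r0-4+np.argmax(gy[r0-4:r0+5,u])) for u in range(410,520)]
    r1=int(np.argmin(gy[60:r0-10,320]))+60
    e4=[(u,r1-4+np.argmin(gy[r1-4:r1+5,u])) for u in range(212,520)]
    A=[fit(e1,.068),fit(e2,.068),fit(e3,.062),fit(e4,.062)]
    for n,a in zip(("carrier +x edge","carrier +y edge","stop_x inner","stop_x outer"),A): print(n,"yaw %.4f"%a[0],"stage xy",(ex@a[1]).round(4),(ey@a[1]).round(4))
    print(r0,r1,[e1[i] for i in(0,95,190)],[e2[i] for i in(0,60)],[e3[i] for i in (0,100)],[e4[i] for i in(0,300)])
if __name__=="__main__":
    import sys
    for n in sys.argv[1:]: print(n);flush(n)
E
python3 flush.py pics/w4.npz pics/w5.npz
```

```text
pics/w4.npz
carrier +x edge yaw 0.2243 stage xy 0.5544 -0.221
carrier +y edge yaw 0.2215 stage xy 0.5331 -0.1759
stop_x inner yaw 0.2272 stage xy 0.5671 -0.2894
stop_x outer yaw 0.2246 stage xy 0.5811 -0.2587
106 68 [(185, np.float64(140.5)), (280, np.float64(140.5)), (375, np.float64(140.5))] [(np.float64(168.5), 160), (np.float64(173.5), 220)] [(410, np.int64(106)), (510, np.int64(106))] [(212, np.int64(69)), (512, np.int64(68))]
pics/w5.npz
carrier +x edge yaw 0.2236 stage xy 0.5675 -0.2185
carrier +y edge yaw 0.2281 stage xy 0.5471 -0.1758
stop_x inner yaw 0.2160 stage xy 0.5674 -0.2988
stop_x outer yaw 0.2266 stage xy 0.5815 -0.2543
137 102 [(185, np.float64(141.5)), (280, np.float64(140.5)), (375, np.float64(139.5))] [(np.float64(167.5), 160), (np.float64(173.5), 220)] [(410, np.int64(137)), (510, np.int64(136))] [(212, np.int64(103)), (512, np.int64(100))]
```

The carrier's +x edge lies at 0.5675 and the rail's inner edge at 0.5674. Yaws agree within about 2 mrad (carrier 0.2236, rail outer edge 0.2266). The gripper itself has twisted slightly in yaw, so I restore its attitude to null the moment and keep the push centred.

```bash
python3 - <<'E'
from h import *
P=lambda x,y,z=.0978:[*(ex*x+ey*y),z]
a=.222;x,y=.5133,-.2122
for i in range(7):
    move_l(P(x,y),down(a-np.pi/2),feed=.01);sleep(.4);st("a %.4f x %.4f y %.4f"%(a,x,y))
    s=sense();f=np.array(s["wrist_force"])[:2];fx,fy=-ex@f,-ey@f;T=s["ft_torque"][2]
    ok=abs(T)<.12 and 14<fx<24 and 13<fy<22
    if ok: break
    a+=.003*np.sign(T)*(abs(T)>.12);x+=.0008*(fx<16);y+=.0006*(fy<14)-.0006*(fy>22)
sleep(.5);st("settled")
p,d,C=cam("wrist");cv2.imwrite("pics/w6.png",p[:,:,::-1]);np.savez("pics/w6.npz",p=p,d=d,K=C[0],pos=C[1],rot=C[2])
E
python3 flush.py pics/w6.npz
```

```text
a 0.2220 x 0.5133 y -0.2122 t32.5 stage xy 0.5077 -0.2209 z 0.0982 jawyaw -1.3537 F -12.8 -14.8 13.6 Tz 0.5 gap 0.0089
a 0.2250 x 0.5141 y -0.2122 t33.1 stage xy 0.5077 -0.221 z 0.0982 jawyaw -1.3513 F -15.7 -15.4 14.2 Tz 0.36 gap 0.0088
a 0.2280 x 0.5149 y -0.2122 t33.8 stage xy 0.5078 -0.221 z 0.0982 jawyaw -1.3492 F -17.1 -15.1 17.8 Tz 0.25 gap 0.009
a 0.2310 x 0.5149 y -0.2122 t34.4 stage xy 0.5078 -0.221 z 0.0982 jawyaw -1.3468 F -17.7 -14.7 16.6 Tz 0.1 gap 0.0089
settled t34.9 stage xy 0.5078 -0.221 z 0.0982 jawyaw -1.3468 F -17.5 -13.6 17.1 Tz 0.14 gap 0.0088
pics/w6.npz
carrier +x edge yaw 0.2220 stage xy 0.5674 -0.2345
carrier +y edge yaw 0.2249 stage xy 0.5468 -0.1758
stop_x inner yaw 0.2221 stage xy 0.5675 -0.2964
stop_x outer yaw 0.2230 stage xy 0.5815 -0.2596
138 102 [(185, np.float64(140.5)), (280, np.float64(140.5)), (375, np.float64(140.5))] [(np.float64(167.5), 160), (np.float64(173.5), 220)] [(410, np.int64(138)), (510, np.int64(138))] [(212, np.int64(102)), (512, np.int64(102))]
```

Carrier and rail now agree in yaw (0.2220 and 0.2221) and position (0.5674 and 0.5675). One last look at the whole scene.

```bash
python3 - <<'E'
from h import *
p,d,C=cam("scene");cv2.imwrite("pics/s9.png",cv2.resize(p[60:400,100:460],None,fx=2,fy=1.7)[:,:,::-1]);st("now")
E
```

```text
now t35.0 stage xy 0.5078 -0.221 z 0.0982 jawyaw -1.3468 F -18.1 -14.4 17.4 Tz 0.13 gap 0.0089
```

View pics/s9.png

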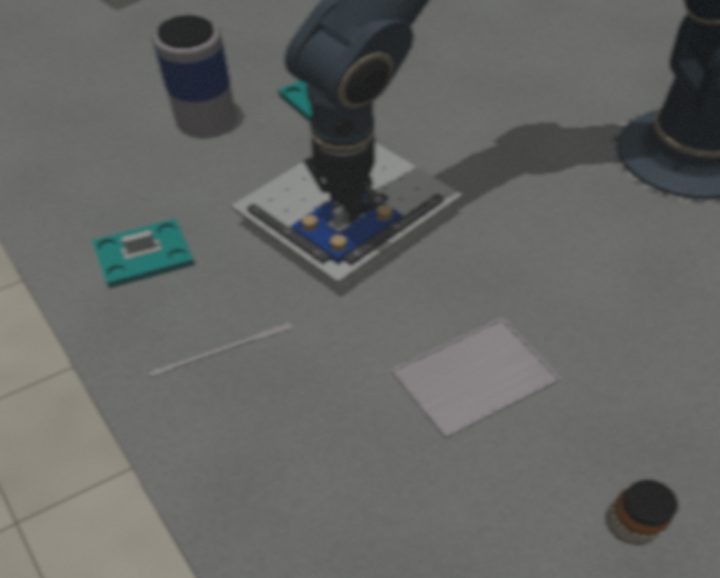

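The carrier sits in the rail corner with pellets visible at (310,222), (338,242) and (385,213); the gripper hides the fourth. The tray is empty, and the flask, jar and spatula look undisturbed.

```bash
python3 -c "
from rig import *
print(finish_job())"
```

```text
the job is handed in; nothing more can be done
None
```

I put both pellets into the two empty wells (well2, then well1). I then took the blue carrier by its centre grip, slid it into the corner, and handed the job in while still gripping and pressing it. The clock read about 35 s of the 67 s allowed.

**Pellets:** after loading, the wrist camera showed all four standing upright in their wells. In the final scene view three were visible; the gripper hid the fourth.

**Flush against the rails:**
- **stop_x:** the carrier's edge was at 0.5674 m and the rail face at 0.5675 m. Their yaws were 0.2220 and 0.2221 rad.
- **stop_y:** this contact rests on touch and on the carrier's position staying where it first met the rail. I did not measure a gap there by camera. The carrier's +y edge fitted at 0.2249 rad, about 3 mrad from the other edges, which is close to the noise of that short fit.

**Holding force:** about 18 N towards stop_x and 14 N towards stop_y, with a residual moment of 0.13 Nm.

**What was off:** while first pressing, the gripper twisted about 7 mrad in yaw, which I corrected. The fingertips still push down on the carrier with about 17 N.

**Bystanders:** the flask, jar and spatula look undisturbed in the final picture. I did not measure their positions.

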